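Level the counter display shelf

TASK

The little display shelf on the shop counter is out of level. First slide the spirit level across the shelf until it lies flat along the raised strip at the shelf's far edge, touching it, then turn the shelf's screw foot by its black wing knob until the bubble sits between the two black lines. Leave the knob, press the level down lightly on its middle with the fingertips and finish while still holding it pressed, bubble between the lines; do not shift the small tin on the shelf, the mouse or the card reader.

Things in the scene. Friction and masses are not known exactly. Their poses are not given: they have to be found in the camera images.
- shelf_top (a point): Centre of the top face of a wooden display shelf board 200 mm deep (x), 420 mm long (y), 18 mm thick, top about 70 mm above the counter. x points to the far edge, y along the board to the screw foot, z up. It is hinged at y = -190 mm (line along x) on a plinth; its +y end stands on the screw foot and starts 0.5 to 1.3 degrees too low.
- strip_mid (a point): Middle, at the foot, of the near face of the raised aluminium strip along the shelf's far edge (x = 88 mm of shelf_top; axes as shelf_top). The strip is 12 mm wide, 10 mm high and as long as the shelf. With the level against it, the level's origin lies 12 mm nearer (x = 76 mm of shelf_top).
- foot_grip (a point): Grip point of the black wing knob on the screw foot, on its upright turning axis, about 43 mm above the shelf top, 160 mm from the shelf centre towards +y. The wing is a bar 42 mm long (this point's x), 14 mm thick (y), its top 11 mm above this point; a round hub of radius 22 mm has its top 25 mm below it.
- foot_base (a point): Foot of the same screw on the counter, under the knob. Seen from above, turning the knob CLOCKWISE RAISES the foot end of the shelf (2.6 mm or 0.0073 rad of tilt per rad of turn); the knob itself keeps its height. It turns stiffly (0.12 N m) and stays where it is left. 1.2 to 3.0 rad are needed from the start; a stop lies 2 rad past level.
- level: Loose aluminium spirit level 200 mm long (y), 24 mm wide (x), 30 mm high, about 0.25 kg; origin at the centre of its underside. A black rubber thumb rest 36 mm long is in the middle of its top. It starts on the shelf, 50 to 110 mm short of the far strip and up to 0.2 rad askew, its +y (vial) end towards the foot.
- vial_mid (a point): Middle of the vial on top of the level, midway between its two black lines, 58 mm from the level's middle towards its +y end, 28 mm above its underside; axes as the level's. The vial is a yellow-green window 56 mm long with two black lines 20 mm apart and a pale bubble 14 mm long.
- bubble_mid (a point): Middle of the bubble. Its y in the frame of vial_mid is its offset along the vial, at most +/-21 mm: between the lines means within +/-2.5 mm. It goes to the level's higher end, 0.73 mm per milliradian of tilt, so about +5.3 mm (towards the level's +y end) per rad of clockwise knob turn when the level lies along the shelf. It settles in about 1 s.
- tin: Small round steel tin, 40 mm across and 22 mm high, on the near corner of the shelf at its -y (hinged) end; origin at the centre of its underside. Leave alone.
- mouse: Black computer mouse 100 x 60 x 32 mm on the counter in front of the shelf, on the right; origin at the centre of its underside. Leave alone.
- card_reader: Black card reader 160 x 75 x 30 mm on the counter, right of the shelf; origin at the centre of its underside. Leave alone.

How it is judged:
On the way, in this order (a step that is already met when the one before it is completed fails the run):
1. the level lies flat along the far strip, within 5 mm of it (x of level in the frame of shelf_top above 0.071 m and z of level in the frame of shelf_top below 0.003 m and angle between the y axis of level and the y axis of shelf_top, either way round below 0.05 rad), for 0.2 s.
2. the foot is turned until the bubble rests between the lines, the level untouched (y of bubble_mid in the frame of vial_mid between -0.0025 and 0.0025 m and angle between shelf_top's own z axis and vertical below 0.006 rad and contact force between the fingers and level below 0.5 N), for 0.5 s.
At the end, for the whole second after the job is handed in: The fingers are still pressing the level down on the shelf with 2 to 25 N, the level lies flat along the far strip (within 5 mm and 3 degrees), and the bubble is at rest between the lines (within 2.5 mm of the middle), the shelf itself within 0.35 degrees of level (all of step 1 and contact force between the fingers and level between 2 and 25 N and y of bubble_mid in the frame of vial_mid between -0.0025 and 0.0025 m and angle between shelf_top's own z axis and vertical below 0.006 rad and linear speed of level below 0.01 m/s); the arm keeps its last pose, push and grip.
It fails at once if the tin, the mouse or the card reader is shifted by more than 25 mm (distance of any of tin, mouse, card_reader from where it was at the start of the episode above 0.025 m).
It also fails if it takes over 72 s, if anything falls off the work surface, if the arm or the gripper's body presses on something with over 40 N, if the wrist force passes 120 N, or if a joint passes its speed limit or range.

ROBOT

A 6-joint arm with a two-finger parallel gripper is mounted at the origin on the work surface. World frame = base frame: x ahead of the robot, y to its left, z up, the work surface at z = 0. Lengths are in m, angles in rad, forces in N, time in s.
With the tool pointing down it reaches from about 0.3 to 1 m from the base axis. Payload 5.1 kg.
Tool frame: the origin (TCP) lies at the very end of the fingers, on their centre line; the grasp point (between the pads) lies 19 mm behind it; z points along the fingers, y is the line along which they close (so a half turn about z gives the same grasp; the last joint's range is limited). The gripper opens to 95 mm and grips with 3 to 60 N. Pads are 20 mm wide; open, the fingers measure 119 mm over their backs; the gripper's body (75 mm by 180 mm) begins 59 mm behind the grasp point.
Start: joints at [1.151, 0.124, 1.65, -0, 1.367, -0.083], TCP at [0.215, 0.613, 0.177] pointing down, gripper open.
Joint ranges: [-2.61, 2.61], [-1.02, 2.33], [0.03, 2.71], [-1.35, 4.49], [0.32, 2.68], [-2.91, 2.91]. Speed limits (rad/s): [2.57, 2.57, 3.14, 3.14, 3.14, 3.14].

INTERFACE

Orientations are given as [roll, pitch, yaw] about the fixed x, y, z axes, in that order (R = Rz(yaw) Ry(pitch) Rx(roll)).
In Python, from cell import bot, viewer, nets gives the robot as it stands.
- The arm moves only by the tool play_rows, never from a script. Its argument "increments" is a list of rows, each an object with "travel": the shift along the world's x, y, z in m, a list of three; "delta_rot": the turn, a rotation vector about the world's x, y, z in rad, a list of three; "fingers": the gripper command: -1 is shut, 1 is fully open, values between are in proportion. A call has 1 to 10 rows; each row shifts and turns the commanded pose from where the row before left it; what a row does not reach is not made up. A row lasts 1/10 s, in which the tool goes at most 50 mm and 8.59 degrees, less where a joint would pass 70% of its speed; a pose out of reach is approached as far as the arm can. A call is refused whole if a number of a shift passes 0.05 or a number of a turn 0.15, either way. A call with a gripper value outside its range is refused whole. The fingers move at their own pace and stop on an object; "grip_force" is the grip in N (left out, the last holds). Time passes only in rows, so rows that do not move let the fingers close. It gives the time, the measured TCP pose, the force, the opening and the grip force at its end, in the units of the state.
- bot.read_state(): the state, without advancing time (a new reading comes with each control period).
- viewer.capture(name): name is "scene" or "top"; returns the picture (420x560x3 uint8, red, green, blue); there is no depth.
- viewer.calibration(name): a dict with "camera_matrix" (3x3 intrinsics, pixels), "origin" and "rotation" of the camera in the world. Camera axes: x right, y up, looking along -z (the intrinsics and any distortion apply to the point x, -y, -z); pixel columns grow to the right and rows downward; lengths in m; the calibration is good to about 2 mm. A picture is of the moment at which its call begins. calibration takes no time and is no camera call.
- bot.sign_off(): hands the job in; it is judged then, once.
Trained networks look in the newest picture that a camera, given by its name, has taken for a name from the list of things; names that differ only in an ending like _2 or _b are one class to them, and where a whole thing is asked for, a point or a joint stands for the part that bears it (a point fixed in the world has none). Each returns a list of dicts, best first, with "conf" (0 to 1); they miss things now and then, are a little off and sometimes report something else, mostly with a low value. They report only what shows in the picture. A call takes as long as a camera call.
- nets.search_frame(camera, name): "xyz" ([x, y, z] in m, in world coordinates, good to about 4 mm: the middle of the surface that is visible of it).
- nets.pinpoint(camera, name): "xyz" ([x, y, z] in m, in world coordinates, good to about 4 mm: a listed point, or the origin of a listed thing).
The state is a dict: "t": time; "joint_pos": joint angles; "dq": joint speeds; "joint_torque": joint torques, N m; "tcp_pos": TCP position; "tcp_rot": TCP orientation; "force": force on the tool from outside, world axes, zero at the start; "wrist_torque": the same for the moment, N m; "gripper_width": opening from 0.0 (shut) to 1.0 (fully open); "grip_force": force on a finger pad.
Only numpy, scipy, OpenCV 4.12 (cv2) and the standard library are available. Lean on these libraries where they do the work, as an engineer would, in place of code of your own. Each camera call takes 0.05 s, during which the arm holds its last target. There are 200 camera calls.

## Working session

There is one attempt and no reset: what is moved stays moved. The work goes in short steps, Python scripts to look and compute and a tool call to move; the robot and the scene stay as the last step left them, time stands still between calls to the robot, and variables do not carry over. Pictures are saved under pics/ and viewed, at most 10 in all, crops included, and the job is handed in when it is done.

Besides the shell and the picture viewer there is one more tool, called after "Emit:" by a JSON object that holds its "op" and its "data". play_rows: Moves the arm, as the interface text tells. Its arguments: {"type":"object","properties":{"increments":{"type":"array","items":{"type":"object","properties":{"travel":{"type":"array","items":{"type":"number"}},"delta_rot":{"type":"array","items":{"type":"number"}},"fingers":{"type":"number"}}}},"grip_force":{"type":"number"}},"required":["increments"]}

```bash
mkdir -p pics
cat > h.py <<'E'
from cell import bot, viewer, nets
import numpy as np, cv2
def snap(c,f,crop=None,s=1):
    im=viewer.capture(c)[:,:,::-1].copy()
    if crop: im=im[crop[1]:crop[3],crop[0]:crop[2]]
    if s!=1: im=cv2.resize(im,None,fx=s,fy=s,interpolation=cv2.INTER_CUBIC)
    cv2.imwrite('pics/'+f,im)
def pp(c,n):
    for d in nets.pinpoint(c,n)[:2]: print(c,n,np.round(d['xyz'],4),round(d['conf'],2))
def px(c,p):
    k=viewer.calibration(c);q=np.array(k['rotation']).T@(np.array(p)-k['origin'])
    u=np.array(k['camera_matrix'])@[q[0],-q[1],-q[2]];return u[:2]/u[2]
E
python3 - <<'E'
from h import *
snap('top','t0.png');snap('scene','s0.png')
for c in('top','scene'):
    for n in('shelf_top','strip_mid','foot_grip','level','vial_mid','bubble_mid','tin','mouse','card_reader'): pp(c,n)
s=bot.read_state();print({k:np.round(v,3) for k,v in s.items()})
print(viewer.calibration('top'))
E
```

```text
top shelf_top [0.5683 0.0107 0.0707] 0.67
top strip_mid [0.6563 0.0104 0.0685] 0.62
top foot_grip [0.5558 0.1611 0.1112] 0.78
top level [ 0.5876 -0.0371  0.0653] 0.85
top level [ 0.4384 -0.4432  0.0007] 0.24
top vial_mid [0.5873 0.0268 0.0938] 0.63
top vial_mid [ 0.3206 -0.2242 -0.0009] 0.35
top tin [ 0.5243 -0.1804  0.0712] 0.83
top mouse [ 0.317  -0.22   -0.0005] 0.87
scene shelf_top [0.5693 0.0007 0.066 ] 0.63
scene strip_mid [0.6566 0.0115 0.0669] 0.81
scene foot_grip [0.5533 0.1648 0.1147] 0.91
scene level [ 0.587  -0.0282  0.069 ] 0.67
scene vial_mid [0.5889 0.0248 0.098 ] 0.81
scene bubble_mid [0.5876 0.027  0.0975] 0.53
scene bubble_mid [0.554  0.1666 0.1146] 0.35
scene tin [ 0.5242 -0.1803  0.0713] 0.71
scene mouse [ 0.3191 -0.2188 -0.0006] 0.75
scene card_reader [ 4.360e-01 -4.434e-01 -1.000e-04] 0.88
{'t': np.float64(1.0), 'joint_pos': array([ 1.151,  0.124,  1.65 , -0.   ,  1.368, -0.083]), 'dq': array([-0.001,  0.   ,  0.002, -0.002, -0.   ,  0.002]), 'joint_torque': array([ 1.0000e-03, -4.1758e+01, -3.6025e+01,  7.8000e-02,  4.3000e-02,
       -0.0000e+00]), 'tcp_pos': array([0.215, 0.613, 0.177]), 'tcp_rot': array([-3.142,  0.   ,  2.805]), 'force': array([0.511, 0.167, 0.333]), 'wrist_torque': array([-0.034,  0.028, -0.032]), 'grip_force': np.float64(0.0), 'gripper_width': np.float64(1.004)}
{'camera_matrix': array([[541.66660732,   0.        , 281.15630508],
       [  0.        , 541.66660732, 209.91608321],
       [  0.        ,   0.        ,   1.        ]]), 'origin': array([ 0.2626272 , -0.12396387,  1.23137986]), 'rotation': array([ 0.19394645,  0.02065997, -1.57478651])}
```

```bash
ls pics
```

```text
s0.png
t0.png
```

View pics/t0.png

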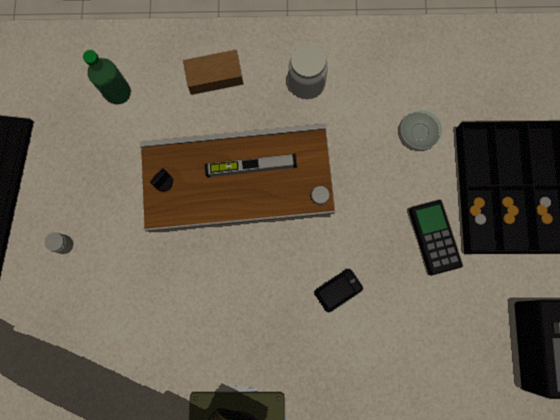

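View pics/s0.png

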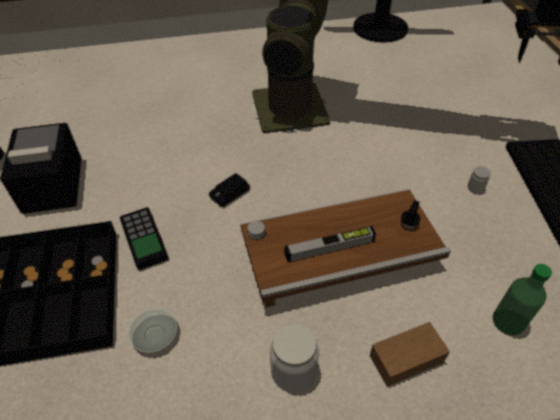

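The top view shows the shelf at (140–333, 130–230), with its knob at (162,180) and the tin at (320,195). The level runs from (207,170) to (296,160) with the vial to the left. The mouse and card reader are well clear on the right. I'll take a zoomed crop to get the angles.

```bash
cat >> h.py <<'E'
from scipy.spatial.transform import Rotation as Ro
def cam(c):
    k=viewer.calibration(c);return Ro.from_euler('xyz',k['rotation']).as_matrix(),np.array(k['origin']),np.array(k['camera_matrix'])
def px(c,p):
    R,o,K=cam(c);q=R.T@(np.array(p)-o);u=K@[q[0],-q[1],-q[2]];return u[:2]/u[2]
def bp(c,u,v,z):
    R,o,K=cam(c);d=np.linalg.inv(K)@[u,v,1];d=R@[d[0],-d[1],-d[2]];return o+d*(z-o[2])/d[2]
E
python3 - <<'E'
from h import *
im=cv2.imread('pics/t0.png')
cv2.imwrite('pics/t0c.png',cv2.resize(im[120:235,135:340],None,fx=3.9,fy=3.9,interpolation=cv2.INTER_CUBIC))
hsv=cv2.cvtColor(im,cv2.COLOR_BGR2HSV)
m=((hsv[...,0]<18)&(hsv[...,1]>100)).astype('uint8');m[:120]=0;m[240:]=0;m[:,:130]=0;m[:,345:]=0
r=cv2.minAreaRect(cv2.findNonZero(m));print(r);b=cv2.boxPoints(r)
for p in b: print(p,bp('top',*p,.07))
print(px('top',[.5558,.1611,.1112]))
E
```

```text
((235.1549072265625, 178.6152801513672), (81.81647491455078, 190.33241271972656), 84.52262878417969)
[136.51843 146.97769] [0.63778611 0.22397282 0.07      ]
[325.9818  128.80997] [ 0.67585632 -0.20239202  0.07      ]
[333.79138 210.25287] [ 0.48921025 -0.21568182  0.07      ]
[144.328  228.4206] [0.45212936 0.19796941 0.07      ]
[158.44277845 177.45950424]
```

View pics/t0c.png

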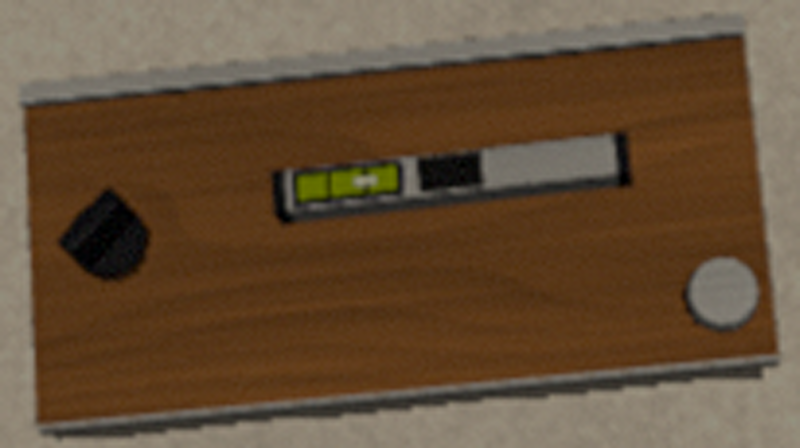

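The crop shows the strip foot running from (27,103) to (743,37) and the level's top far edge from (277,171) to (627,132). The wing bar's far long side runs from (60,240) to (108,190), and the bubble is at about (365,181), towards −y.

Run:
```python
from h import *
f=lambda u,v,z:bp('top',135+u/3.9,120+v/3.9,z)
def seg(n,a,b,z):
    p,q=f(*a,z),f(*b,z);d=p-q;print(n,p.round(4),q.round(4),'len',np.linalg.norm(d).round(4),'yaw of y',np.arctan2(-d[0],d[1]).round(4))
seg('strip',(27,103),(743,37),.07)
seg('near',(38,424),(777,357),.07)
seg('levfar',(277,171),(627,132),.099)
seg('levnear',(287,208),(622,172),.099)
seg('wing',(60,240),(108,190),.122)
c=[f(u,v,.095) for u,v in((110,238),)];print(c)
for p in([.5545,.163,.122],[.5545,.163,.086]): print((px('top',p)-[135,120])*3.9)
```

```text
strip [0.639  0.2118 0.07  ] [ 0.6743 -0.2013  0.07  ] len 0.4146 yaw of y 0.0852
near [0.4515 0.197  0.07  ] [ 0.4863 -0.2166  0.07  ] len 0.4151 yaw of y 0.0841
levfar [0.5885 0.0615 0.099 ] [ 0.6091 -0.1337  0.099 ] len 0.1963 yaw of y 0.1051
levnear [0.5672 0.0554 0.099 ] [ 0.5861 -0.1307  0.099 ] len 0.1871 yaw of y 0.1011
wing [0.5442 0.1752 0.122 ] [0.5721 0.15   0.122 ] len 0.0375 yaw of y 0.8369
[array([0.55195487, 0.15451209, 0.095     ])]
[ 83.04048288 221.45078229]
[ 98.87262316 237.66113638]
```

Emit:
{"op": "play_rows", "data": {"increments": [{"travel":[0.02,-0.04,0.005],"delta_rot":[0,0,0.042],"fingers":1},{"travel":[0.02,-0.04,0.005],"delta_rot":[0,0,0.042],"fingers":1},{"travel":[0.02,-0.04,0.005],"delta_rot":[0,0,0.042],"fingers":1},{"travel":[0.02,-0.04,0.005],"delta_rot":[0,0,0.042],"fingers":1},{"travel":[0.02,-0.04,0.005],"delta_rot":[0,0,0.042],"fingers":1},{"travel":[0.02,-0.04,0],"delta_rot":[0,0,0.042],"fingers":1},{"travel":[0.02,-0.04,0],"delta_rot":[0,0,0.042],"fingers":1},{"travel":[0.02,-0.04,0],"delta_rot":[0,0,0.042],"fingers":1},{"travel":[0.02,-0.04,0],"delta_rot":[0,0,0.042],"fingers":1},{"travel":[0.02,-0.04,0],"delta_rot":[0,0,0.042],"fingers":1}]}}

```text
t: 2.0
tcp_pos: [0.4154, 0.2118, 0.2028]
tcp_rot: [3.141, 0.001, -3.056]
force: [1.2, 0.2, 0.8]
gripper_width: 1.0
grip_force: 0.0
```

Emit:
{"op": "play_rows", "data": {"increments": [{"travel":[0.02,-0.04,0],"fingers":1},{"travel":[0.02,-0.04,0],"fingers":1},{"travel":[0.02,-0.04,0],"fingers":1},{"travel":[0.02,-0.04,0],"fingers":1},{"travel":[0.02,-0.04,0],"fingers":1},{"travel":[0.02,-0.04,0],"fingers":1},{"travel":[0,0,0],"fingers":1},{"travel":[0,0,0],"fingers":1}]}}

```text
$.increments[0]: bad value
```

Emit:
{"op": "play_rows", "data": {"increments": [{"travel":[0.018,-0.04,0],"delta_rot":[0,0,0],"fingers":1},{"travel":[0.018,-0.04,0],"delta_rot":[0,0,0],"fingers":1},{"travel":[0.018,-0.04,0],"delta_rot":[0,0,0],"fingers":1},{"travel":[0.018,-0.04,0],"delta_rot":[0,0,0],"fingers":1},{"travel":[0.018,-0.04,0],"delta_rot":[0,0,0],"fingers":1},{"travel":[0.018,-0.04,0],"delta_rot":[0,0,0],"fingers":1},{"travel":[0.012,-0.008,-0.02],"delta_rot":[0,0,0],"fingers":1},{"travel":[0,0,-0.03],"delta_rot":[0,0,0],"fingers":1},{"travel":[0,0,0],"delta_rot":[0,0,0],"fingers":1},{"travel":[0,0,0],"delta_rot":[0,0,0],"fingers":1}]}}

```text
t: 3.0
tcp_pos: [0.5343, -0.0344, 0.1523]
tcp_rot: [3.141, -0.001, -3.058]
force: [-0.0, -0.4, 0.2]
gripper_width: 1.001
grip_force: 0.0
```

Emit:
{"op": "play_rows", "data": {"increments": [{"travel":[0,0,-0.025],"delta_rot":[0,0,0],"fingers":1},{"travel":[0,0,-0.025],"delta_rot":[0,0,0],"fingers":1},{"travel":[0,0,-0.018],"delta_rot":[0,0,0],"fingers":1},{"travel":[0,0,0],"delta_rot":[0,0,0],"fingers":1},{"travel":[0.01,0.001,0],"delta_rot":[0,0,0],"fingers":1},{"travel":[0.01,0.001,0],"delta_rot":[0,0,0],"fingers":1},{"travel":[0.005,0,0],"delta_rot":[0,0,0],"fingers":1},{"travel":[0.005,0,0],"delta_rot":[0,0,0],"fingers":1},{"travel":[0.005,0,0],"delta_rot":[0,0,0],"fingers":1},{"travel":[0.005,0.001,0],"delta_rot":[0,0,0],"fingers":1}]}}

```text
t: 4.0
tcp_pos: [0.5753, -0.0316, 0.0846]
tcp_rot: [-3.142, 0.0, -3.059]
force: [-0.8, 1.1, 0.3]
gripper_width: 0.998
grip_force: 0.0
```

Emit:
{"op": "play_rows", "data": {"increments": [{"travel":[0.006,0.0005,0],"delta_rot":[0,0,0],"fingers":1},{"travel":[0.006,0.0005,0],"delta_rot":[0,0,0],"fingers":1},{"travel":[0.006,0.0005,0],"delta_rot":[0,0,0],"fingers":1},{"travel":[0.006,0.0005,0],"delta_rot":[0,0,0],"fingers":1},{"travel":[0.006,0.0005,0],"delta_rot":[0,0,0],"fingers":1},{"travel":[0.006,0.0005,0],"delta_rot":[0,0,0],"fingers":1},{"travel":[0.005,0.0005,0],"delta_rot":[0,0,0],"fingers":1},{"travel":[0.003,0,0],"delta_rot":[0,0,0],"fingers":1},{"travel":[0,0,0],"delta_rot":[0,0,0],"fingers":1}]}}

```text
t: 4.9
tcp_pos: [0.6192, -0.0281, 0.0844]
tcp_rot: [-3.142, -0.0, -3.058]
force: [0.1, 0.3, -0.3]
gripper_width: 0.999
grip_force: 0.0
```

Emit:
{"op": "play_rows", "data": {"increments": [{"travel":[0.002,0,0],"delta_rot":[0,0,0],"fingers":1},{"travel":[0.002,0,0],"delta_rot":[0,0,0],"fingers":1},{"travel":[0.002,0,0],"delta_rot":[0,0,0],"fingers":1},{"travel":[0.001,0,0],"delta_rot":[0,0,0],"fingers":1},{"travel":[0,0,0],"delta_rot":[0,0,0],"fingers":1}]}}

```text
t: 5.4
tcp_pos: [0.6259, -0.0281, 0.0844]
tcp_rot: [3.142, -0.0, -3.058]
force: [0.8, -0.5, -0.5]
gripper_width: 0.997
grip_force: 0.0
```

Emit:
{"op": "play_rows", "data": {"increments": [{"travel":[0.001,0,0],"delta_rot":[0,0,0],"fingers":1},{"travel":[0.001,0,0],"delta_rot":[0,0,0],"fingers":1},{"travel":[0.001,0,0],"delta_rot":[0,0,0],"fingers":1},{"travel":[0,0,0],"delta_rot":[0,0,0],"fingers":1}]}}

```text
t: 5.8
tcp_pos: [0.6289, -0.028, 0.0845]
tcp_rot: [-3.142, 0.0, -3.058]
force: [0.2, 0.2, -0.5]
gripper_width: 0.996
grip_force: 0.0
```

Run:
```python
from h import *
snap('scene','s1.png',(230,180,460,310),3.4)
print(bot.read_state()['force'])
```

```text
[ 0.66239992 -0.37966099  0.01218646]
```

View pics/s1.png

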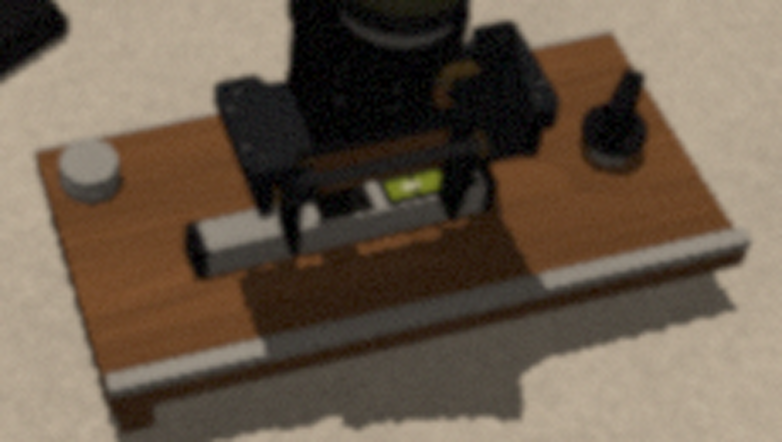

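The fingers show in front of the level at about (293,250) and (455,210), and the level is still short of the strip. I'll check this with numbers.

Run:
```python
from h import *
s=bot.read_state();t=s['tcp_pos'];print(t)
f=lambda p:((px('scene',p)-[230,180])*3.4).round()
for a in(-.053,.053):
  for x in (-.01,.01): print(a,x,f(t+[x,a,0]))
print('level0',[f(p) for p in([.588,-.037,.1],[.609,-.134,.099],[.5885,.0615,.099])])
print('strip',[f(p) for p in([.639,.2118,.07],[.6743,-.2013,.07])], f([.5545,.163,.122]))
viewer.capture('top')
for c in('scene','top'):
  for n in('level','vial_mid','strip_mid','foot_grip'): pp(c,n)
```

```text
[ 0.62886317 -0.02804806  0.08445214]
-0.053 -0.01 [275. 263.]
-0.053 0.01 [283. 289.]
0.053 -0.01 [441. 236.]
0.053 0.01 [450. 262.]
level0 [array([334., 198.]), array([189., 249.]), array([485., 176.])]
strip [array([730., 229.]), array([ 99., 382.])] [625.  89.]
scene level [ 0.5883 -0.0287  0.0716] 0.88
scene strip_mid [0.6583 0.0112 0.0642] 0.62
scene foot_grip [0.555  0.1648 0.1149] 0.88
top level [ 0.5859 -0.0364  0.0645] 0.89
top level [0.5531 0.1635 0.1109] 0.62
top vial_mid [ 0.5216 -0.1831  0.0712] 0.29
top foot_grip [0.5535 0.1596 0.1095] 0.62
top foot_grip [0.5705 0.0098 0.0706] 0.45
```

The level hasn't moved. The tips project about 20 mm higher than the TCP when fully open because the finger linkage swings up, so they passed over the level. I'll back off, half close the fingers, and push again lower.

Emit:
{"op": "play_rows", "data": {"increments": [{"travel":[0,0,0.03],"delta_rot":[0,0,0],"fingers":0},{"travel":[0,0,0.03],"delta_rot":[0,0,0],"fingers":0},{"travel":[-0.03,-0.002,0],"delta_rot":[0,0,0],"fingers":0},{"travel":[-0.03,-0.002,0],"delta_rot":[0,0,0],"fingers":0},{"travel":[-0.03,-0.002,0],"delta_rot":[0,0,0],"fingers":0},{"travel":[0,-0.003,-0.02],"delta_rot":[0,0,0],"fingers":0},{"travel":[0,0,-0.02],"delta_rot":[0,0,0],"fingers":0},{"travel":[0,0,-0.02],"delta_rot":[0,0,0],"fingers":0},{"travel":[0,0,-0.003],"delta_rot":[0,0,0],"fingers":0},{"travel":[0,0,0],"delta_rot":[0,0,0],"fingers":0}]}}

```text
t: 7.3
tcp_pos: [0.5384, -0.037, 0.081]
tcp_rot: [3.141, -0.001, -3.058]
force: [0.4, 0.5, 0.2]
gripper_width: 0.498
grip_force: 0.0
```

Emit:
{"op": "play_rows", "data": {"increments": [{"travel":[0.008,0.0005,0],"delta_rot":[0,0,0],"fingers":0},{"travel":[0.008,0.0005,0],"delta_rot":[0,0,0],"fingers":0},{"travel":[0.006,0.0005,0],"delta_rot":[0,0,0],"fingers":0},{"travel":[0.006,0.0005,0],"delta_rot":[0,0,0],"fingers":0},{"travel":[0.006,0.0005,0],"delta_rot":[0,0,0],"fingers":0},{"travel":[0.006,0.0005,0],"delta_rot":[0,0,0],"fingers":0},{"travel":[0,0,0],"delta_rot":[0,0,0],"fingers":0}]}}

```text
t: 8.0
tcp_pos: [0.5795, -0.034, 0.0815]
tcp_rot: [-3.142, 0.0, -3.058]
force: [-0.1, 0.4, -1.1]
gripper_width: 0.497
grip_force: 0.0
```

Run:
```python
from h import *
snap('scene','s2.png',(230,180,460,310),3.4)
print(bot.read_state()['force'])
```

```text
[-0.46550981 -0.56228236  0.53139152]
```

View pics/s2.png

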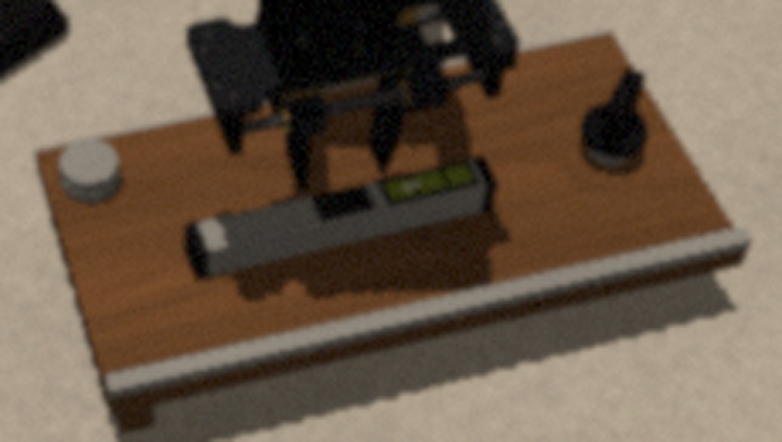

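The tips are now behind the level's near top edge, at (303,190) and (385,170), and the level hasn't moved. I'll keep pushing.

Emit:
{"op": "play_rows", "data": {"increments": [{"travel":[0.005,0.0005,0],"delta_rot":[0,0,0],"fingers":0},{"travel":[0.005,0.0005,0],"delta_rot":[0,0,0],"fingers":0},{"travel":[0.005,0.0005,0],"delta_rot":[0,0,0],"fingers":0},{"travel":[0.005,0.0005,0],"delta_rot":[0,0,0],"fingers":0},{"travel":[0,0,0],"delta_rot":[0,0,0],"fingers":0}]}}

```text
t: 8.55
tcp_pos: [0.5995, -0.032, 0.0815]
tcp_rot: [-3.142, 0.0, -3.058]
force: [0.0, -0.0, -0.1]
gripper_width: 0.5
grip_force: 0.0
```

Run:
```python
from h import *
snap('scene','s3.png',(230,180,460,310),3.4)
pp('scene','level');pp('scene','vial_mid')
t=bot.read_state()['tcp_pos'];print(t)
f=lambda p:((px('scene',p)-[230,180])*3.4).round()
for a in(-.025,.025): print(f(t+[0,a,0]),f(t+[0,a,.02]),f(t+[.0,a,.04]))
```

```text
scene level [ 0.5891 -0.032   0.0665] 0.62
scene vial_mid [0.5869 0.0274 0.0976] 0.86
scene vial_mid [0.5566 0.1695 0.1142] 0.54
[ 0.59873205 -0.03199124  0.08134565]
[305. 234.] [307. 215.] [309. 195.]
[382. 222.] [385. 202.] [388. 182.]
```

View pics/s3.png

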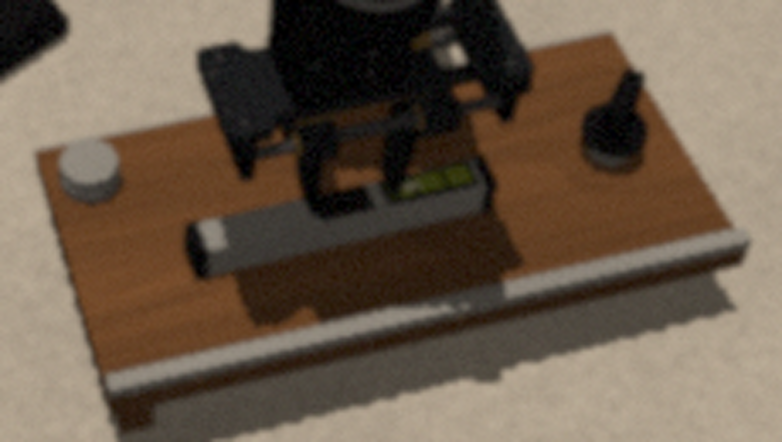

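The tips at (320,212) and (397,192) are over the level's top, so the real fingertips sit about 20 mm above the reported TCP. I'll back off, find the shelf surface by touch, then push.

Emit:
{"op": "play_rows", "data": {"increments": [{"travel":[0,0,0.02],"delta_rot":[0,0,0],"fingers":0},{"travel":[-0.03,-0.002,0],"delta_rot":[0,0,0],"fingers":0},{"travel":[-0.03,-0.002,0],"delta_rot":[0,0,0],"fingers":0},{"travel":[0,0,-0.02],"delta_rot":[0,0,0],"fingers":0},{"travel":[0,0,-0.008],"delta_rot":[0,0,0],"fingers":0},{"travel":[0,0,-0.005],"delta_rot":[0,0,0],"fingers":0},{"travel":[0,0,-0.003],"delta_rot":[0,0,0],"fingers":0},{"travel":[0,0,0],"delta_rot":[0,0,0],"fingers":0}]}}

```text
t: 9.5
tcp_pos: [0.5391, -0.036, 0.0652]
tcp_rot: [3.141, -0.001, -3.058]
force: [-0.7, 1.0, -0.3]
gripper_width: 0.5
grip_force: 0.0
```

Emit:
{"op": "play_rows", "data": {"increments": [{"travel":[0,0,-0.002],"delta_rot":[0,0,0],"fingers":0},{"travel":[0,0,-0.002],"delta_rot":[0,0,0],"fingers":0},{"travel":[0,0,0],"delta_rot":[0,0,0],"fingers":0}]}}

```text
t: 9.8
tcp_pos: [0.5388, -0.036, 0.0613]
tcp_rot: [3.142, -0.0, -3.058]
force: [1.1, -0.7, 0.1]
gripper_width: 0.5
grip_force: 0.0
```

Emit:
{"op": "play_rows", "data": {"increments": [{"travel":[0.008,0.0007,0],"delta_rot":[0,0,0],"fingers":0},{"travel":[0.008,0.0007,0],"delta_rot":[0,0,0],"fingers":0},{"travel":[0.006,0.0005,0],"delta_rot":[0,0,0],"fingers":0},{"travel":[0.006,0.0005,0],"delta_rot":[0,0,0],"fingers":0},{"travel":[0.006,0.0005,0],"delta_rot":[0,0,0],"fingers":0},{"travel":[0.006,0.0005,0],"delta_rot":[0,0,0],"fingers":0},{"travel":[0.006,0.0005,0],"delta_rot":[0,0,0],"fingers":0},{"travel":[0.006,0.0005,0],"delta_rot":[0,0,0],"fingers":0}]}}

```text
t: 10.6
tcp_pos: [0.5913, -0.0316, 0.0614]
tcp_rot: [-3.142, -0.0, -3.058]
force: [0.3, -0.5, -0.2]
gripper_width: 0.497
grip_force: 0.0
```

Run:
```python
from h import *
viewer.capture('scene');s=bot.read_state();print(s['tcp_pos'],s['force'])
pp('scene','level');pp('scene','vial_mid')
```

```text
[ 0.59214034 -0.03161258  0.06160945] [ 0.42797788 -1.29012335 -0.32966288]
scene level [ 0.5878 -0.0318  0.0677] 0.71
scene vial_mid [0.5885 0.027  0.0991] 0.74
```

Run:
```python
from h import *
a=viewer.capture('scene')[180:310,230:460,::-1];b=viewer.capture('top')[110:240,130:345,::-1]
a=cv2.resize(a,(530,300),interpolation=cv2.INTER_CUBIC);b=cv2.resize(b,(496,300),interpolation=cv2.INTER_CUBIC)
o=np.zeros((600,530,3),'uint8');o[:300]=a;o[300:,:496]=b;cv2.imwrite('pics/s4.png',o)
t=bot.read_state()['tcp_pos']
for y in(-.025,.025): print((px('scene',t+[0,y,0])-[230,180])*2.304)
print('top',(px('top',t)-[130,110])*2.307+[0,300])
```

```text
[204.13840411 164.57147746]
[255.26427187 156.43394494]
top [277.13801077 431.92771815]
```

View pics/s4.png

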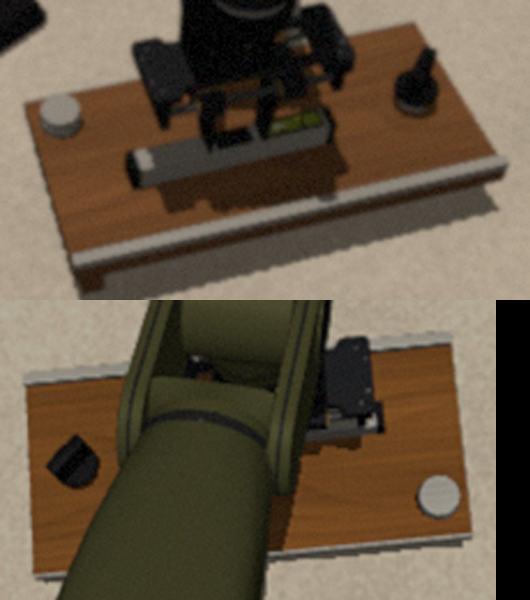

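The tips now sit behind the level's near top edge at about (207,142) and (263,132), and still no contact force. I'll push further and watch the level.

Emit:
{"op": "play_rows", "data": {"increments": [{"travel":[0.005,0.0005,0],"delta_rot":[0,0,0],"fingers":0},{"travel":[0.005,0.0005,0],"delta_rot":[0,0,0],"fingers":0},{"travel":[0.005,0.0005,0],"delta_rot":[0,0,0],"fingers":0},{"travel":[0.005,0.0005,0],"delta_rot":[0,0,0],"fingers":0}]}}

```text
t: 11.25
tcp_pos: [0.6114, -0.0296, 0.0615]
tcp_rot: [-3.142, 0.0, -3.058]
force: [0.5, -0.1, 0.2]
gripper_width: 0.501
grip_force: 0.0
```

Run:
```python
from h import *
viewer.capture('scene');s=bot.read_state();print(s['tcp_pos'],s['force'])
pp('scene','level');pp('scene','vial_mid')
```

```text
[ 0.61204865 -0.02957133  0.06163973] [-0.98786063  0.26341294  0.32078842]
scene level [ 0.5885 -0.0322  0.0677] 0.77
scene vial_mid [0.5885 0.0264 0.0996] 0.97
```

Emit:
{"op": "play_rows", "data": {"increments": [{"travel":[0,0,-0.002],"delta_rot":[0,0,0],"fingers":0},{"travel":[0,0,-0.001],"delta_rot":[0,0,0],"fingers":0}]}}

```text
t: 11.6
tcp_pos: [0.6109, -0.0297, 0.0586]
tcp_rot: [-3.141, 0.0, -3.058]
force: [-0.7, 0.0, 3.7]
gripper_width: 0.501
grip_force: 2.1
```

Run:
```python
from h import *
a=viewer.capture('scene')[190:270,280:400,::-1]
cv2.imwrite('pics/s5.png',cv2.resize(cv2.convertScaleAbs(a,alpha=2.2),(780,520),interpolation=cv2.INTER_CUBIC))
s=bot.read_state();t=s['tcp_pos'];print(t,s['force'])
for y in(-.025,.025): print((px('scene',t+[0,y,0])-[280,190])*6.5)
J=np.array([(px('scene',t+d)-px('scene',t))*6.5/10 for d in np.eye(3)*.01]);print('px/mm',J)
```

```text
[ 0.61086381 -0.02965093  0.05869252] [0.08600685 1.03684108 1.88938723]
[270.66702961 451.17562203]
[416.25629603 427.72487351]
px/mm [[ 0.77250246  2.4077344 ]
 [ 2.9088227  -0.46853777]
 [ 0.21569454 -1.77999273]]
```

View pics/s5.png

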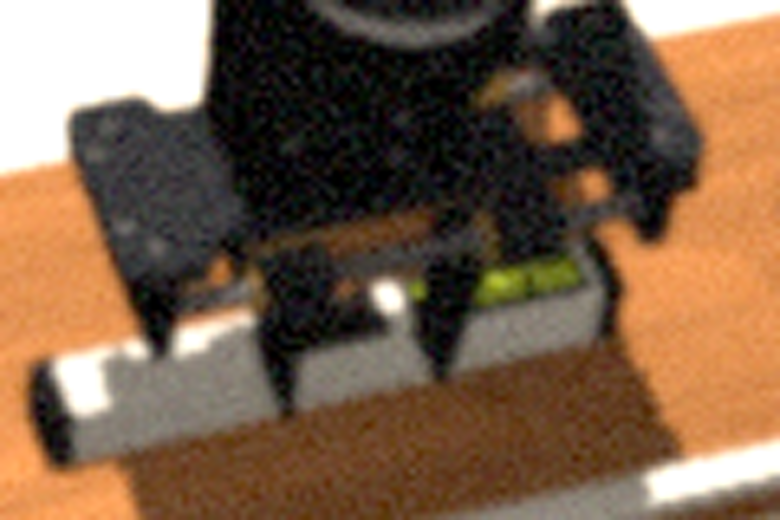

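The finger points are at (285,415) and (440,380), past the level's top far edge, and there was light contact at reported z≈0.059. That fits the tips being about 40 mm higher than reported, resting on the level's top edge. I'll go back to the near side and feel downwards for the shelf.

Emit:
{"op": "play_rows", "data": {"increments": [{"travel":[0,0,0.015],"delta_rot":[0,0,0],"fingers":0},{"travel":[-0.03,-0.002,0],"delta_rot":[0,0,0],"fingers":0},{"travel":[-0.03,-0.002,0],"delta_rot":[0,0,0],"fingers":0},{"travel":[-0.015,-0.001,0],"delta_rot":[0,0,0],"fingers":0},{"travel":[0,0,-0.015],"delta_rot":[0,0,0],"fingers":0},{"travel":[0,0,-0.006],"delta_rot":[0,0,0],"fingers":0},{"travel":[0,0,-0.004],"delta_rot":[0,0,0],"fingers":0},{"travel":[0,0,0],"delta_rot":[0,0,0],"fingers":0}]}}

```text
t: 12.45
tcp_pos: [0.5357, -0.0345, 0.0474]
tcp_rot: [3.141, -0.002, -3.058]
force: [-0.4, -0.9, -1.0]
gripper_width: 0.5
grip_force: 0.0
```

Emit:
{"op": "play_rows", "data": {"increments": [{"travel":[0,0,-0.003],"delta_rot":[0,0,0],"fingers":0},{"travel":[0,0,-0.003],"delta_rot":[0,0,0],"fingers":0},{"travel":[0,0,0],"delta_rot":[0,0,0],"fingers":0}]}}

```text
t: 12.75
tcp_pos: [0.5357, -0.0346, 0.042]
tcp_rot: [3.141, -0.001, -3.058]
force: [0.0, 0.8, -0.6]
gripper_width: 0.498
grip_force: 0.0
```

Emit:
{"op": "play_rows", "data": {"increments": [{"travel":[0.006,0.0005,0],"delta_rot":[0,0,0],"fingers":0},{"travel":[0.006,0.0005,0],"delta_rot":[0,0,0],"fingers":0},{"travel":[0.006,0.0005,0],"delta_rot":[0,0,0],"fingers":0},{"travel":[0.006,0.0005,0],"delta_rot":[0,0,0],"fingers":0},{"travel":[0.006,0.0005,0],"delta_rot":[0,0,0],"fingers":0},{"travel":[0.005,0.0005,0],"delta_rot":[0,0,0],"fingers":0},{"travel":[0.005,0.0005,0],"delta_rot":[0,0,0],"fingers":0},{"travel":[0.005,0.0005,0],"delta_rot":[0,0,0],"fingers":0}]}}

```text
t: 13.55
tcp_pos: [0.5809, -0.0306, 0.0424]
tcp_rot: [3.142, -0.001, -3.058]
force: [-2.2, -0.1, 1.9]
gripper_width: 0.496
grip_force: 1.3
```

Run:
```python
from h import *
viewer.capture('scene');s=bot.read_state();print(s['tcp_pos'],s['force'])
pp('scene','level');pp('scene','vial_mid');pp('scene','strip_mid')
```

```text
[ 0.58188576 -0.03055368  0.04250264] [-0.0370546   0.22392486  0.92508574]
scene level [ 0.6051 -0.0296  0.0699] 0.79
scene vial_mid [0.6018 0.0255 0.0971] 0.97
scene strip_mid [0.6595 0.0091 0.0643] 0.59
```

It is pushing now: the level has moved to x≈0.605 with the TCP at 0.582.

Emit:
{"op": "play_rows", "data": {"increments": [{"travel":[0.006,0.0005,0],"delta_rot":[0,0,0],"fingers":0},{"travel":[0.006,0.0005,0],"delta_rot":[0,0,0],"fingers":0},{"travel":[0.006,0.0005,0],"delta_rot":[0,0,0],"fingers":0},{"travel":[0.006,0.0005,0],"delta_rot":[0,0,0],"fingers":0},{"travel":[0.006,0.0005,0],"delta_rot":[0,0,0],"fingers":0},{"travel":[0.005,0.0005,0],"delta_rot":[0,0,0],"fingers":0},{"travel":[0.003,0,0],"delta_rot":[0,0,0],"fingers":0},{"travel":[0,0,0],"delta_rot":[0,0,0],"fingers":0}]}}

```text
t: 14.55
tcp_pos: [0.6197, -0.0276, 0.0426]
tcp_rot: [-3.141, 0.001, -3.058]
force: [-0.0, 0.2, -0.3]
gripper_width: 0.498
grip_force: 0.0
```

Emit:
{"op": "play_rows", "data": {"increments": [{"travel":[0.002,0,0],"delta_rot":[0,0,0],"fingers":0},{"travel":[0.002,0,0],"delta_rot":[0,0,0],"fingers":0},{"travel":[0,0,0],"delta_rot":[0,0,0],"fingers":0}]}}

```text
t: 14.85
tcp_pos: [0.623, -0.0277, 0.0426]
tcp_rot: [-3.142, 0.0, -3.058]
force: [-1.1, 0.4, -0.2]
gripper_width: 0.5
grip_force: 0.6
```

Emit:
{"op": "play_rows", "data": {"increments": [{"travel":[0.001,0,0],"delta_rot":[0,0,0],"fingers":0},{"travel":[0.001,0,0],"delta_rot":[0,0,0],"fingers":0},{"travel":[0,0,0],"delta_rot":[0,0,0],"fingers":0}]}}

```text
t: 15.15
tcp_pos: [0.6246, -0.0277, 0.0426]
tcp_rot: [-3.142, -0.001, -3.058]
force: [-3.2, -0.6, 2.0]
gripper_width: 0.496
grip_force: 1.9
```

Emit:
{"op": "play_rows", "data": {"increments": [{"travel":[0.001,0,0],"delta_rot":[0,0,0],"fingers":0},{"travel":[0.001,0,0],"delta_rot":[0,0,0],"fingers":0},{"travel":[0,0,0],"delta_rot":[0,0,0],"fingers":0}]}}

```text
t: 15.45
tcp_pos: [0.6245, -0.0277, 0.0426]
tcp_rot: [3.141, -0.006, -3.058]
force: [-10.3, -0.4, 7.5]
gripper_width: 0.501
grip_force: 5.5
```

Emit:
{"op": "play_rows", "data": {"increments": [{"travel":[-0.01,0,0],"delta_rot":[0,0,0],"fingers":0},{"travel":[-0.02,0,0],"delta_rot":[0,0,0],"fingers":0},{"travel":[-0.01,0,0.04],"delta_rot":[0,0,0],"fingers":0.5},{"travel":[0,0,0.04],"delta_rot":[0,0,0],"fingers":0.5},{"travel":[-0.02,0.03,0.01],"delta_rot":[0,0,-0.136],"fingers":0.5},{"travel":[-0.01,0.04,0],"delta_rot":[0,0,-0.136],"fingers":0.5},{"travel":[0,0.04,0],"delta_rot":[0,0,-0.136],"fingers":0.5},{"travel":[0,0.04,0],"delta_rot":[0,0,-0.136],"fingers":0.5},{"travel":[0,0.04,0],"delta_rot":[0,0,-0.136],"fingers":0.5},{"travel":[0,0,0],"delta_rot":[0,0,-0.136],"fingers":0.5}]}}

```text
t: 16.45
tcp_pos: [0.5569, 0.1666, 0.1326]
tcp_rot: [3.138, 0.0, 2.408]
force: [-0.4, -0.3, 0.5]
gripper_width: 0.75
grip_force: 0.0
```

Run:
```python
from h import *
a=viewer.capture('scene')[180:310,240:460,::-1]
cv2.imwrite('pics/s6.png',cv2.resize(cv2.convertScaleAbs(a,alpha=1.8),(790,467),interpolation=cv2.INTER_CUBIC))
s=bot.read_state();t=s['tcp_pos'];print(t,s['tcp_rot'],s['joint_pos'],s['t'])
pp('scene','level');pp('scene','vial_mid');pp('scene','bubble_mid');pp('scene','foot_grip')
print((px('scene',t+[0,0,.04])-[240,180])*3.59,(px('scene',[.5545,.163,.114])-[240,180])*3.59)
```

```text
[0.55705216 0.16481801 0.1325403 ] [3.1394017e+00 1.0270122e-03 2.4031900e+00] [ 1.94997682e-01  3.16874653e-03  1.85371221e+00  4.99110404e-04
  1.28233979e+00 -6.37538536e-01] 16.5
scene level [ 0.649  -0.0274  0.0662] 0.8
scene level [ 5.67e-01 -1.00e-04  6.71e-02] 0.5
scene vial_mid [0.6433 0.0298 0.0965] 0.65
scene foot_grip [0.5547 0.1663 0.109 ] 0.87
scene foot_grip [0.5652 0.0023 0.068 ] 0.24
[645.33625932  39.39369943] [621.59098219 102.79775398]
```

View pics/s6.png

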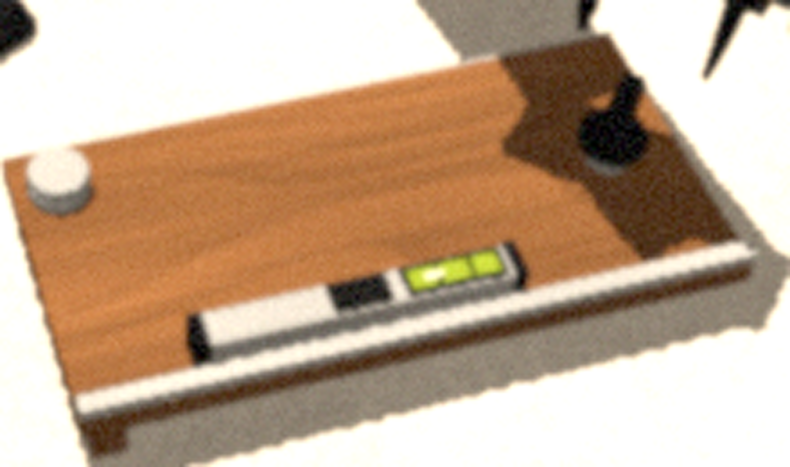

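The level now lies along the strip from (190,335) to (520,270). The bubble is at about (433,273), some 12 mm towards −y from the vial middle at (455,270). The fingertips at (585,20) and (710,75) straddle the wing at (628,95). Next I lower and grip.

Emit:
{"op": "play_rows", "data": {"increments": [{"travel":[-0.003,-0.002,-0.02],"delta_rot":[0,0,0],"fingers":0.5},{"travel":[0,0,-0.02],"delta_rot":[0,0,0],"fingers":0.5},{"travel":[0,0,-0.015],"delta_rot":[0,0,0],"fingers":0.5},{"travel":[0,0,-0.01],"delta_rot":[0,0,0],"fingers":0.5},{"travel":[0,0,-0.006],"delta_rot":[0,0,0],"fingers":0.5},{"travel":[0,0,0],"delta_rot":[0,0,0],"fingers":0.5}]}}

```text
t: 17.3
tcp_pos: [0.5535, 0.1601, 0.0607]
tcp_rot: [-3.141, -0.001, 2.409]
force: [0.2, -0.1, 0.7]
gripper_width: 0.755
grip_force: 0.0
```

Emit:
{"op": "play_rows", "data": {"grip_force": 25, "increments": [{"travel":[0,0,0],"delta_rot":[0,0,0],"fingers":-1},{"travel":[0,0,0],"delta_rot":[0,0,0],"fingers":-1},{"travel":[0,0,0],"delta_rot":[0,0,0],"fingers":-1},{"travel":[0,0,0],"delta_rot":[0,0,0],"fingers":-1},{"travel":[0,0,0],"delta_rot":[0,0,0],"fingers":-1},{"travel":[0,0,0],"delta_rot":[0,0,0],"fingers":-1}]}}

```text
t: 17.9
tcp_pos: [0.5539, 0.1604, 0.0616]
tcp_rot: [3.141, 0.0, 2.409]
force: [0.5, 0.6, 1.0]
gripper_width: 0.302
grip_force: 0.0
```

Emit:
{"op": "play_rows", "data": {"grip_force": 25, "increments": [{"travel":[0,0,0],"delta_rot":[0,0,0],"fingers":-1},{"travel":[0,0,0],"delta_rot":[0,0,0],"fingers":-1},{"travel":[0,0,0],"delta_rot":[0,0,0],"fingers":-1},{"travel":[0,0,0],"delta_rot":[0,0,0],"fingers":-1}]}}

```text
t: 18.3
tcp_pos: [0.5557, 0.1623, 0.0615]
tcp_rot: [3.135, 0.001, 2.409]
force: [5.9, 6.9, -5.2]
gripper_width: 0.145
grip_force: 25.0
```

Emit:
{"op": "play_rows", "data": {"grip_force": 30, "increments": [{"travel":[0.002,0.002,0.001],"delta_rot":[0,0,0],"fingers":-1},{"travel":[0,0,0],"delta_rot":[0,0,-0.1],"fingers":-1},{"travel":[0,0,0],"delta_rot":[0,0,-0.1],"fingers":-1},{"travel":[0,0,0],"delta_rot":[0,0,-0.1],"fingers":-1},{"travel":[0,0,0],"delta_rot":[0,0,-0.1],"fingers":-1},{"travel":[0,0,0],"delta_rot":[0,0,-0.1],"fingers":-1},{"travel":[0,0,0],"delta_rot":[0,0,-0.1],"fingers":-1},{"travel":[0,0,0],"delta_rot":[0,0,-0.1],"fingers":-1},{"travel":[0,0,0],"delta_rot":[0,0,-0.1],"fingers":-1}]}}

```text
t: 19.2
tcp_pos: [0.5557, 0.1624, 0.0615]
tcp_rot: [-3.141, -0.0, 1.605]
force: [2.6, 0.9, -4.2]
gripper_width: 0.149
grip_force: 30.0
```

Emit:
{"op": "play_rows", "data": {"increments": [{"travel":[0,0,0],"delta_rot":[0,0,-0.1],"fingers":-1},{"travel":[0,0,0],"delta_rot":[0,0,-0.1],"fingers":-1},{"travel":[0,0,0],"delta_rot":[0,0,-0.1],"fingers":-1},{"travel":[0,0,0],"delta_rot":[0,0,-0.1],"fingers":-1},{"travel":[0,0,0],"delta_rot":[0,0,-0.1],"fingers":-1},{"travel":[0,0,0],"delta_rot":[0,0,-0.1],"fingers":-1},{"travel":[0,0,0],"delta_rot":[0,0,-0.1],"fingers":-1},{"travel":[0,0,0],"delta_rot":[0,0,0],"fingers":-1},{"travel":[0,0,0],"delta_rot":[0,0,0],"fingers":-1},{"travel":[0,0,0],"delta_rot":[0,0,0],"fingers":-1}]}}

```text
t: 20.2
tcp_pos: [0.5558, 0.1624, 0.0615]
tcp_rot: [-3.142, -0.0, 0.91]
force: [4.6, 1.1, -8.7]
gripper_width: 0.142
grip_force: 30.0
```

```bash
cat >> h.py <<'E'
def bub(n=3):
    for _ in range(n):
        im=viewer.capture('scene'); 
        for N in ('vial_mid','bubble_mid'):
            d=nets.pinpoint('scene',N)
            print(N,[(np.round(q['xyz'],4),round(q['conf'],2)) for q in d[:1]])
def strip(z=.097,L=(.644,.030),yaw=.085,save=None,off=0):
    im=np.mean([viewer.capture('scene').astype(float) for _ in range(4)],0)
    ys=np.arange(-40,41,1.)/1000; xs=np.arange(-6,7,1.)/1000
    c,s=np.cos(yaw),np.sin(yaw)
    P=np.array([[px('scene',[L[0]+c*x-s*y,L[1]+s*x+c*y,z]) for y in ys] for x in xs]).astype(np.float32)
    r=cv2.remap(im.astype(np.float32),P[...,0],P[...,1],cv2.INTER_CUBIC)
    if save: cv2.imwrite('pics/'+save,cv2.resize(np.clip(r[...,::-1]*1.5,0,255).astype('uint8'),None,fx=9,fy=9,interpolation=cv2.INTER_CUBIC))
    return ys*1000,r
E
python3 - <<'E'
from h import *
s=bot.read_state();print(s['t'],s['force'],s['tcp_rot'])
bub(1)
y,r=strip(save='v1.png')
for i in range(0,81,2): print(int(y[i]),r[3:10,i].mean(0).round().astype(int),end='; ')
E
```

```text
20.2 [ 4.5617986   1.12426879 -8.68618131] [-3.14155439e+00 -1.58536796e-04  9.10037357e-01]
vial_mid [(array([0.6458, 0.0305, 0.1003]), 0.59)]
bubble_mid []
-40 [80 75 68]; -38 [119 113 103]; -36 [138 131 120]; -34 [136 128 118]; -32 [113 107  98]; -30 [75 74 61]; -28 [72 76 32]; -26 [ 99 106  31]; -24 [113 121  36]; -22 [115 123  36]; -20 [114 122  34]; -18 [113 122  35]; -16 [114 122  36]; -14 [112 120  34]; -12 [100 107  35]; -10 [93 96 50]; -8 [115 114  77]; -6 [137 137  92]; -4 [144 143  96]; -2 [143 142  95]; 0 [139 139  88]; 2 [128 131  70]; 4 [119 126  49]; 6 [114 122  37]; 8 [106 114  33]; 10 [89 96 27]; 12 [85 90 24]; 14 [102 110  31]; 16 [113 122  36]; 18 [114 123  36]; 20 [114 122  36]; 22 [114 123  36]; 24 [113 122  36]; 26 [107 115  34]; 28 [90 95 37]; 30 [84 84 59]; 32 [103  97  87]; 34 [101  95  88]; 36 [63 60 55]; 38 [29 27 26]; 40 [35 25 20];
```

View pics/v1.png

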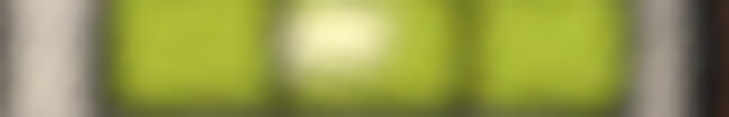

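The rectified vial picture shows the lines at about ±10–11 mm and the bubble at about −3 mm, maybe still moving. I'll turn a bit more, let it settle, and measure the centroid numerically.

Emit:
{"op": "play_rows", "data": {"increments": [{"travel":[0,0,0],"delta_rot":[0,0,-0.1],"fingers":-1},{"travel":[0,0,0],"delta_rot":[0,0,-0.1],"fingers":-1},{"travel":[0,0,0],"delta_rot":[0,0,-0.1],"fingers":-1},{"travel":[0,0,0],"delta_rot":[0,0,0],"fingers":-1},{"travel":[0,0,0],"delta_rot":[0,0,0],"fingers":-1},{"travel":[0,0,0],"delta_rot":[0,0,0],"fingers":-1},{"travel":[0,0,0],"delta_rot":[0,0,0],"fingers":-1},{"travel":[0,0,0],"delta_rot":[0,0,0],"fingers":-1},{"travel":[0,0,0],"delta_rot":[0,0,0],"fingers":-1},{"travel":[0,0,0],"delta_rot":[0,0,0],"fingers":-1}]}}

```text
t: 21.55
tcp_pos: [0.5559, 0.1623, 0.0616]
tcp_rot: [3.142, -0.0, 0.61]
force: [4.8, 1.2, -8.7]
gripper_width: 0.144
grip_force: 30.0
```

```bash
cat >> h.py <<'E'
def meas():
    y,r=strip();p=r[3:10].mean(0)
    b=p[:,2];g=p[:,1]
    w=np.where(abs(y)<26,np.clip(b-45,0,None),0);cb=(w*y).sum()/w.sum()
    sat=g-b; m=sat>35                      # yellow-green window (bubble included by span)
    e=np.nonzero((p[:,1]-p[:,2]>30)&(abs(y)<34))[0]
    print('bubble',round(cb,2),'vial ends',y[e[0]],y[e[-1]],'mid',(y[e[0]]+y[e[-1]])/2)
    print({int(k):int(v) for k,v in zip(y[8:73:2],g[8:73:2])})
E
python3 - <<'E'
from h import *
meas();s=bot.read_state();print(s['t'],s['tcp_rot'],s['force'])
E
```

```text
bubble -1.64 vial ends -28.0 29.0 mid 0.5
{-32: 110, -30: 77, -28: 78, -26: 106, -24: 120, -22: 122, -20: 122, -18: 121, -16: 122, -14: 120, -12: 103, -10: 83, -8: 96, -6: 126, -4: 138, -2: 138, 0: 139, 2: 137, 4: 130, 6: 122, 8: 112, 10: 93, 12: 89, 14: 110, 16: 121, 18: 122, 20: 122, 22: 123, 24: 122, 26: 115, 28: 94, 30: 83, 32: 95}
21.75 [ 3.14156596e+00 -2.93424216e-04  6.09874164e-01] [ 4.96213153  0.92406859 -9.26426415]
```

Emit:
{"op": "play_rows", "data": {"increments": [{"travel":[0,0,0],"delta_rot":[0,0,-0.1],"fingers":-1},{"travel":[0,0,0],"delta_rot":[0,0,-0.1],"fingers":-1},{"travel":[0,0,0],"delta_rot":[0,0,-0.1],"fingers":-1},{"travel":[0,0,0],"delta_rot":[0,0,-0.1],"fingers":-1},{"travel":[0,0,0],"delta_rot":[0,0,-0.03],"fingers":-1},{"travel":[0,0,0],"delta_rot":[0,0,0],"fingers":-1},{"travel":[0,0,0],"delta_rot":[0,0,0],"fingers":-1},{"travel":[0,0,0],"delta_rot":[0,0,0],"fingers":-1},{"travel":[0,0,0],"delta_rot":[0,0,0],"fingers":-1},{"travel":[0,0,0],"delta_rot":[0,0,0],"fingers":-1}]}}

```text
t: 22.75
tcp_pos: [0.5559, 0.1622, 0.0616]
tcp_rot: [3.142, -0.0, 0.18]
force: [5.6, 2.0, -8.6]
gripper_width: 0.141
grip_force: 30.0
```

Emit:
{"op": "play_rows", "data": {"increments": [{"travel":[0,0,0],"delta_rot":[0,0,0],"fingers":0},{"travel":[0,0,0],"delta_rot":[0,0,0],"fingers":0},{"travel":[0,0,0],"delta_rot":[0,0,0],"fingers":0},{"travel":[0,0,0],"delta_rot":[0,0,0],"fingers":0},{"travel":[0,0,0],"delta_rot":[0,0,0],"fingers":0},{"travel":[0,0,0.03],"delta_rot":[0,0,0],"fingers":0},{"travel":[0,0,0.03],"delta_rot":[0,0,0],"fingers":0},{"travel":[0,0,0.02],"delta_rot":[0,0,0],"fingers":0},{"travel":[0,0,0],"delta_rot":[0,0,0],"fingers":0},{"travel":[0,0,0],"delta_rot":[0,0,0],"fingers":0}]}}

```text
t: 23.75
tcp_pos: [0.5557, 0.1624, 0.1423]
tcp_rot: [3.142, -0.0, 0.179]
force: [0.8, -0.7, -0.4]
gripper_width: 0.499
grip_force: 0.0
```

Run:
```python
from h import *
meas();s=bot.read_state();print(s['t'],s['tcp_pos'],s['tcp_rot'],s['force'])
pp('scene','level')
```

```text
bubble 0.34 vial ends -28.0 30.0 mid 1.0
{-32: 117, -30: 85, -28: 75, -26: 101, -24: 118, -22: 120, -20: 120, -18: 120, -16: 121, -14: 117, -12: 104, -10: 82, -8: 86, -6: 113, -4: 129, -2: 135, 0: 137, 2: 137, 4: 136, 6: 126, 8: 113, 10: 92, 12: 87, 14: 107, 16: 117, 18: 119, 20: 119, 22: 121, 24: 119, 26: 115, 28: 101, 30: 82, 32: 81}
23.95 [0.55463709 0.16210318 0.14037609] [3.14151711 0.00336748 0.17879282] [ 0.41043562  0.64109671 -0.64890617]
scene level [ 0.6485 -0.0243  0.0697] 0.64
```

The bubble is centred to about −0.5 mm with the knob released. Now I move over the level's middle, close the fingers and feel down.

Emit:
{"op": "play_rows", "data": {"grip_force": 10, "increments": [{"travel":[0.015,-0.032,0],"delta_rot":[0,0,-0.03],"fingers":-1},{"travel":[0.015,-0.032,0],"delta_rot":[0,0,-0.03],"fingers":-1},{"travel":[0.015,-0.032,0],"delta_rot":[0,0,-0.03],"fingers":-1},{"travel":[0.015,-0.032,0],"delta_rot":[0,0,0],"fingers":-1},{"travel":[0.015,-0.032,0],"delta_rot":[0,0,0],"fingers":-1},{"travel":[0.016,-0.03,0],"delta_rot":[0,0,0],"fingers":-1},{"travel":[0,0,-0.02],"delta_rot":[0,0,0],"fingers":-1},{"travel":[0,0,-0.02],"delta_rot":[0,0,0],"fingers":-1},{"travel":[0,0,0],"delta_rot":[0,0,0],"fingers":-1}]}}

```text
t: 24.9
tcp_pos: [0.6438, -0.0277, 0.0976]
tcp_rot: [-3.14, 0.008, 0.088]
force: [-0.9, 0.2, -1.1]
gripper_width: 0.004
grip_force: 0.0
```

Emit:
{"op": "play_rows", "data": {"increments": [{"travel":[0,0,-0.006],"delta_rot":[0,0,0],"fingers":-1},{"travel":[0,0,-0.006],"delta_rot":[0,0,0],"fingers":-1},{"travel":[0,0,-0.005],"delta_rot":[0,0,0],"fingers":-1},{"travel":[0,0,0],"delta_rot":[0,0,0],"fingers":-1}]}}

```text
t: 25.3
tcp_pos: [0.6465, -0.0273, 0.085]
tcp_rot: [-3.141, 0.001, 0.089]
force: [0.7, 0.2, 0.5]
gripper_width: 0.005
grip_force: 0.0
```

Emit:
{"op": "play_rows", "data": {"increments": [{"travel":[0,0,-0.004],"delta_rot":[0,0,0],"fingers":-1},{"travel":[0,0,-0.004],"delta_rot":[0,0,0],"fingers":-1},{"travel":[0,0,-0.003],"delta_rot":[0,0,0],"fingers":-1},{"travel":[0,0,-0.003],"delta_rot":[0,0,0],"fingers":-1},{"travel":[0,0,0],"delta_rot":[0,0,0],"fingers":-1}]}}

```text
t: 25.8
tcp_pos: [0.6464, -0.0276, 0.0707]
tcp_rot: [-3.141, 0.001, 0.089]
force: [-0.0, -0.3, 0.4]
gripper_width: 0.005
grip_force: 0.0
```

Emit:
{"op": "play_rows", "data": {"increments": [{"travel":[0,0,-0.002],"delta_rot":[0,0,0],"fingers":-1},{"travel":[0,0,-0.001],"delta_rot":[0,0,0],"fingers":-1},{"travel":[0,0,0],"delta_rot":[0,0,0],"fingers":-1}]}}

```text
t: 26.1
tcp_pos: [0.6467, -0.0276, 0.0683]
tcp_rot: [-3.142, 0.0, 0.089]
force: [-0.4, -0.7, -0.5]
gripper_width: 0.006
grip_force: 0.0
```

Emit:
{"op": "play_rows", "data": {"increments": [{"travel":[0,0,-0.002],"delta_rot":[0,0,0],"fingers":-1},{"travel":[0,0,-0.001],"delta_rot":[0,0,0],"fingers":-1},{"travel":[0,0,0],"delta_rot":[0,0,0],"fingers":-1}]}}

```text
t: 26.4
tcp_pos: [0.6467, -0.0276, 0.0652]
tcp_rot: [-3.142, 0.0, 0.089]
force: [0.4, -1.0, -0.8]
gripper_width: 0.009
grip_force: 0.0
```

Emit:
{"op": "play_rows", "data": {"increments": [{"travel":[0,0,-0.001],"delta_rot":[0,0,0],"fingers":-1},{"travel":[0,0,-0.001],"delta_rot":[0,0,0],"fingers":-1},{"travel":[0,0,0],"delta_rot":[0,0,0],"fingers":-1}]}}

```text
t: 26.7
tcp_pos: [0.6467, -0.0276, 0.0632]
tcp_rot: [-3.142, 0.0, 0.089]
force: [-0.9, -0.1, -0.2]
gripper_width: 0.002
grip_force: 0.0
```

Emit:
{"op": "play_rows", "data": {"increments": [{"travel":[0,0,-0.001],"delta_rot":[0,0,0],"fingers":-1},{"travel":[0,0,-0.001],"delta_rot":[0,0,0],"fingers":-1},{"travel":[0,0,0],"delta_rot":[0,0,0],"fingers":-1}]}}

```text
t: 27.0
tcp_pos: [0.647, -0.0276, 0.063]
tcp_rot: [3.142, 0.0, 0.089]
force: [-3.3, 0.5, 6.1]
gripper_width: 0.008
grip_force: 3.1
```

Emit:
{"op": "play_rows", "data": {"increments": [{"travel":[0,0,-0.0005],"delta_rot":[0,0,0],"fingers":-1},{"travel":[0,0,0],"delta_rot":[0,0,0],"fingers":-1},{"travel":[0,0,0],"delta_rot":[0,0,0],"fingers":-1},{"travel":[0,0,0],"delta_rot":[0,0,0],"fingers":-1},{"travel":[0,0,0],"delta_rot":[0,0,0],"fingers":-1},{"travel":[0,0,0],"delta_rot":[0,0,0],"fingers":-1},{"travel":[0,0,0],"delta_rot":[0,0,0],"fingers":-1},{"travel":[0,0,0],"delta_rot":[0,0,0],"fingers":-1},{"travel":[0,0,0],"delta_rot":[0,0,0],"fingers":-1},{"travel":[0,0,0],"delta_rot":[0,0,0],"fingers":-1}]}}

```text
t: 28.0
tcp_pos: [0.647, -0.0276, 0.063]
tcp_rot: [3.142, -0.0, 0.089]
force: [-4.9, 0.7, 8.5]
gripper_width: 0.006
grip_force: 4.1
```

Run:
```python
from h import *
meas()
for _ in range(3): s=bot.read_state();print(s['t'],s['tcp_pos'],s['force'].round(2));viewer.capture('scene')
pp('scene','level');pp('scene','vial_mid');pp('scene','tin');pp('scene','mouse')
```

```text
bubble -0.34 vial ends -26.0 28.0 mid 1.0
{-32: 53, -30: 38, -28: 36, -26: 47, -24: 53, -22: 54, -20: 54, -18: 54, -16: 54, -14: 55, -12: 47, -10: 38, -8: 43, -6: 59, -4: 68, -2: 71, 0: 71, 2: 71, 4: 69, 6: 63, 8: 54, 10: 42, 12: 40, 14: 49, 16: 53, 18: 54, 20: 55, 22: 55, 24: 55, 26: 53, 28: 45, 30: 37, 32: 38}
28.2 [ 0.64695459 -0.02764821  0.06296785] [-4.99  0.44  8.11]
28.25 [ 0.64696275 -0.02763541  0.06299036] [-5.34  0.02  8.94]
28.3 [ 0.64696632 -0.02766171  0.06293434] [-3.95  0.43  7.5 ]
scene level [ 0.6476 -0.0247  0.0718] 0.59
scene vial_mid [0.6458 0.0312 0.1033] 0.56
scene tin [ 0.5217 -0.1804  0.0697] 0.65
scene mouse [ 0.3192 -0.2199 -0.0013] 0.87
```

```bash
python3 -c "
from cell import bot
print(bot.sign_off())"
```

```text
the job is handed in; nothing more can be done
None
```

I handed in the job with the level lying along the far strip, the bubble about 0.5–1 mm off the middle of the lines, and the closed fingertips pressing the level's middle with roughly 8–10 N. The tin and mouse read where they started; I didn't re-measure the card reader, and the hand-in gave no verdict.

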